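# Gauge a cheese block with the flip stop of a portioning board

### The job

Set the cheese up for its cut: flip the red-tabbed length stop fully down on its fence, slide the cheese flush along the fence until its end just touches the stop's black pad, then flip the stop back up out of the way and leave the cheese lying exactly where it was gauged. Push gently: the stop is only lightly clamped and must not be shoved along its rail, and leave everything else alone.

Things in the scene. Friction and masses are not known exactly. Their poses are not given: they have to be found in the camera images.
- board: White portioning board, 220 x 440 mm, fixed; x points to the fence (away from the robot), y left along the fence, z up; origin on the counter under its middle. Deck at z = 25 mm. Aluminium fence along y on the far edge: front face at x = +80 mm, back at +104 mm, top at z = 75 mm. A dark knife groove crosses the deck at y = -10 mm.
- stop_carriage: Grey carriage riding on the fence top, 44 mm along y, 14 mm high plus 16 mm hinge cheeks; origin on the fence top under its middle, axes as the board's. Only lightly clamped: a push along the fence of more than about 12 N makes it slip along the rail, which spoils its setting (more than 2.5 mm is too much).
- flip_stop (a joint): Angle of the flip stop's hinge: 0 fully down (gauging), about 1.57 straight up, 2.2 fully back; it starts up, between 1.7 and 2.1. The hinge is stiff (0.12 N m, about 2.5 N at the tab) and stays where it is left.
- flip_stop_hinge (a point): Centre of the stop's hinge pin, 5 mm behind the fence's front face and 22 mm above its top; the hinge axis runs along the board's y. When down, the steel arm (12 mm wide along y) reaches forward from it over the deck, then a leg goes down to 6 mm above the deck, 20 to 34 mm in front of the fence.
- stop_leg (a point): Point on the right (-y) face of the stop's leg; with the stop down it is 22 mm above the deck and 27 mm in front of the fence. Here a fine-setting screw carries a black round pad, 16 mm wide, that meets the cheese's end. The pad's face stands 6 to 34 mm out from this point towards -y, as last set: it is not measured and must be felt. The screw does not give.
- stop_tab (a point): Centre of the red round thumb tab on the stop's arm, 26 mm across, flat sides 14 mm apart along the board's y, 50 mm from the hinge pin. Stop down: straight in front of the hinge (robot side), 72 mm above the deck; raising carries it up and back over the hinge. It can be pinched across its flat sides from above and turns between the fingers as it swings.
- cheese_center (a point): Centre of the hard cheese block with dark red rind on top: 50 mm (its x) by 130 mm (its y) by 40 mm high, about 0.3 kg. It starts loose on the deck, right of the stop and off the fence, skewed up to 0.35 rad. It takes 1.5 to 3.5 N to slide. Flush on the fence its centre is at board x = +55 mm; its left (+y) end meets the pad.
- portion: already cut piece of cheese, 50 x 36 x 40 mm, lying on the far left end of the board; origin at the centre of its underside. Leave it alone.
- knife: kitchen knife lying on the counter right of the board, about 310 mm long, 18 mm high; origin under its middle. Leave it alone.
- glass_a: drinking glass, 70 mm wide, 110 mm high, on the right; origin at the centre of its foot. Leave it alone.
- glass_b: the second drinking glass, same size; origin at the centre of its foot. Leave it alone.
- juice_bottle: amber bottle with a red label, 76 mm wide, 240 mm high, on the left; origin at the centre of its foot. Leave it alone.
- black_tin: round black tin, 100 mm wide, 60 mm high, on the left; origin at the centre of its foot. Leave it alone.
Mind the look-alikes: they are no part of the job. What is meant by the part that bears cheese_center is not blue, and is the larger of those in its own colour.

How it is judged (in metres and radians):
On the way, in this order (a step that is already met when the one before it is completed fails the run):
1. the stop is flipped fully down (value of joint flip_stop below 0.06 rad), for 0.2 s.
2. with the stop down, the cheese lies flush on the fence with its end on the stop's pad (value of joint flip_stop below 0.06 rad and x of cheese_center in the frame of board above 0.0525 m and angle between the x axis of cheese_center and the x axis of board, either way round below 0.04 rad and angle between cheese_center's own z axis and vertical below 0.05 rad and z of cheese_center in the frame of board below 0.049 m and y of stop_screw_c0 in the frame of cheese_center between 0.0653 and 0.0697 m), for 0.3 s.
3. the stop is flipped up again, the cheese still where it was gauged (value of joint flip_stop above 1.5 rad and x of cheese_center in the frame of board above 0.0525 m and angle between the x axis of cheese_center and the x axis of board, either way round below 0.04 rad and angle between cheese_center's own z axis and vertical below 0.05 rad and z of cheese_center in the frame of board below 0.049 m and y of stop_screw_c0 in the frame of cheese_center between 0.0653 and 0.0697 m), for 0.2 s.
At the end, for the whole second after the job is handed in: Stop up (above 1.5 rad), at rest; cheese flat on the deck, back within 2.5 mm of the fence and parallel to it within 0.04 rad, left end within 2.2 mm along the fence of where the pad gauged it; carriage within 2.5 mm of its place on the rail, other things within 20 mm of theirs (all of step 3 and velocity of joint flip_stop below 0.05 rad/s); the robot touches nothing.
It fails at once if the stop's carriage is shoved along its rail by more than 2.5 mm (distance of stop_carriage from where it was at the start of the episode above 0.0025 m).
It fails at once if another thing is moved by more than 20 mm (distance of any of portion, knife, glass_a, glass_b, juice_bottle, black_tin from where it was at the start of the episode above 0.02 m).
It also fails if it takes over 69 s, if anything falls off the work surface, if the arm or the gripper's body presses on something with over 40 N, if the wrist force passes 120 N, or if a joint passes its speed limit or range.

### The arm

A 6-joint arm with a two-finger parallel gripper is mounted at the origin on the work surface. World frame = base frame: x ahead of the robot, y to its left, z up, the work surface at z = 0. Lengths are in mm, angles in rad, forces in N, time in s.
With the tool pointing down it reaches from about 350 to 975 mm from the base axis. Payload 7.1 kg.
Tool frame: the origin (TCP) lies midway between the tips of the shut fingers; the grasp point (between the pads) lies pinch_z behind it (pinch_z is the distance from the TCP to the grasp point, in mm); z points along the fingers, y is the line along which they close (so a half turn about z gives the same grasp; the last joint's range is limited). The gripper opens to 88 mm and grips with 3 to 60 N. Pads are 20 mm wide; open, the fingers measure 115 mm over their backs; the gripper's body (75 mm by 178 mm) begins 61 mm behind the grasp point.
Start: joints at [1.272, 0.423, 1.63, -0, 1.089, -0.019], TCP at [172.57, 600.686, 222.675] pointing down, gripper open.
Joint ranges: [-3, 3], [-0.9, 2.11], [0.09, 2.58], [-1.31, 4.45], [0.11, 2.69], [-2.54, 2.54]. Speed limits (rad/s): [2.39, 2.39, 3.01, 3.14, 3.14, 3.14].

### API

Orientations are given as a rotation vector (axis times angle).
In Python, from workcell import get_obs, get_image, close_job, pinch_z gives the robot as it stands.
- The arm moves only by the tool jog_arm, never from a script. Its argument "commands" is a list of rows, each a list of 3 entries, a list of its own where there are three numbers: the gripper command: -1 is shut, 1 is fully open, values between are in proportion, then the shift along the tool's x, y, z as a fraction of full scale, then the turn, a rotation vector about the tool's x, y, z as a fraction of full scale. In form: [[gripper, [tx, ty, tz], [rx, ry, rz]], ...]. A call has 1 to 10 rows; each row shifts and turns the commanded pose from where the row before left it, along the tool's axes as they then stand; what a row does not reach is not made up. Full scale, the value 1, is 0.1 m for a shift and 45 degrees for a turn. A row lasts 1/10 s, in which the tool goes at most 50 mm and 8.59 degrees, less where a joint would pass 70% of its speed; a pose out of reach is approached as far as the arm can. A call with a number of a shift or a turn outside -1 to 1 is refused whole. A call with a gripper value outside its range is refused whole. The fingers move at their own pace and stop on an object; the grip force is fixed at half the most. Time passes only in rows, so rows that do not move let the fingers close. It gives the time, the measured TCP pose, the force, the opening and the grip force at its end, in the units of the state.
- get_obs(): the state, without advancing time (a new reading comes with each control period).
- get_image(name): name is "scene" or "top" or "wrist"; returns a dict with "image" (400x640x3 uint8, blue, green, red), "z_map" (400x640 float32, mm along the optical axis (not along the pixel's ray), 0 where there is no reading), "intrinsics" (3x3 intrinsics, pixels), "eye" and "orientation" of the camera in the world; the wrist camera has in their place "mount" (4x4, takes a point from camera to tool coordinates, whose origin is the TCP and whose axes are the flange's). Camera axes: x right, y down, z forward; pixel columns grow to the right and rows downward; lengths in mm; the calibration is good to about 2 mm. A picture is of the moment at which its call begins: read the wrist's pose just before it.
- close_job(): hands the job in; it is judged then, once.
The state is a dict: "t": time; "qpos": joint angles; "qvel": joint speeds; "joint_torque": joint torques, N m; "ee_pos": TCP position; "orientation": TCP orientation; "ft_force": force on the tool from outside, world axes, zero at the start; "moment": the same for the moment, N m; "width": finger opening in mm; "grasp_force": force on a finger pad.
Only numpy, scipy, OpenCV 4.12 (cv2) and the standard library are available. Lean on these libraries where they do the work, as an engineer would, in place of code of your own. Each camera call takes 0.05 s, during which the arm holds its last target. There are 200 camera calls.

## Working session

There is one attempt and no reset: what is moved stays moved. The work goes in short steps, Python scripts to look and compute and a tool call to move; the robot and the scene stay as the last step left them, time stands still between calls to the robot, and variables do not carry over. Pictures are saved under pics/ and viewed, at most 10 in all, crops included, and the job is handed in when it is done.

Besides the shell and the picture viewer there is one more tool, called by a JSON object that holds its "method" and its "body". jog_arm: Moves the arm, as the interface text tells. Its arguments: {"type":"object","properties":{"commands":{"type":"array","items":{"type":"array"}}},"required":["commands"]}

```bash
mkdir -p pics; cat > h.py <<'E'
import numpy as np, cv2
from scipy.spatial.transform import Rotation as R
from workcell import get_obs,get_image,close_job,pinch_z
def cam(name):
    o=get_obs(); d=get_image(name); d['K']=np.array(d['intrinsics'])
    if name=='wrist':
        T=np.eye(4); T[:3,:3]=R.from_rotvec(o['orientation']).as_matrix(); T[:3,3]=o['ee_pos']
        d['T']=T@np.array(d['mount'])
    else:
        q=np.array(d['orientation']); T=np.eye(4)
        T[:3,:3]=R.from_rotvec(q).as_matrix() if q.size==3 else q.reshape(3,3)
        T[:3,3]=d['eye']; d['T']=T
    return d
def cloud(d):
    z=d['z_map']; v,u=np.mgrid[:z.shape[0],:z.shape[1]]; K=d['K']
    p=np.stack([(u-K[0,2])/K[0,0]*z,(v-K[1,2])/K[1,1]*z,z],-1)
    return p@d['T'][:3,:3].T+d['T'][:3,3]
def ray(d,u,v,h):
    r=d['T'][:3,:3]@np.linalg.inv(d['K'])@[u,v,1]; e=d['T'][:3,3]
    return e+r*(h-e[2])/r[2]
E
python3 - <<'E'
from h import *
o=get_obs(); print({k:np.round(v,3) for k,v in o.items()},pinch_z)
for n in('top','scene'):
    d=cam(n); cv2.imwrite(f'pics/{n}0.png',d['image']); print(n,d['eye'],d['orientation'],d['K'])
    np.savez(f'{n}0.npz',image=d['image'],P=cloud(d),T=d['T'],K=d['K'])
E
```

```text
{'t': np.float64(0.0), 'qpos': array([ 1.272,  0.424,  1.631, -0.   ,  1.089, -0.019]), 'qvel': array([ 0.001, -0.001, -0.   , -0.001, -0.   ,  0.   ]), 'joint_torque': array([ 1.0000e-03, -5.4463e+01, -2.7367e+01,  6.4000e-02,  2.3000e-02,
       -0.0000e+00]), 'ee_pos': array([172.414, 600.171, 221.906]), 'orientation': array([-4.380e-01, -3.111e+00,  2.000e-03]), 'ft_force': array([-0.514,  0.255, -0.784]), 'moment': array([-0.022, -0.054, -0.001]), 'grasp_force': np.float64(0.0), 'width': np.float64(87.651)} 18.700000000000003
top [ 288.99800819   10.97588918 1126.90712677] [-2.12797349  2.15591779 -0.19218238] [[369.92696164   0.         318.09128327]
 [  0.         369.92696164 196.41095656]
 [  0.           0.           1.        ]]
scene [ 930.82706836 -396.63911585 1050.99577121] [-2.39662143 -1.06477747  0.29825746] [[416.43509329   0.         315.97124347]
 [  0.         416.43509329 204.55622776]
 [  0.           0.           1.        ]]
```

View pics/top0.png

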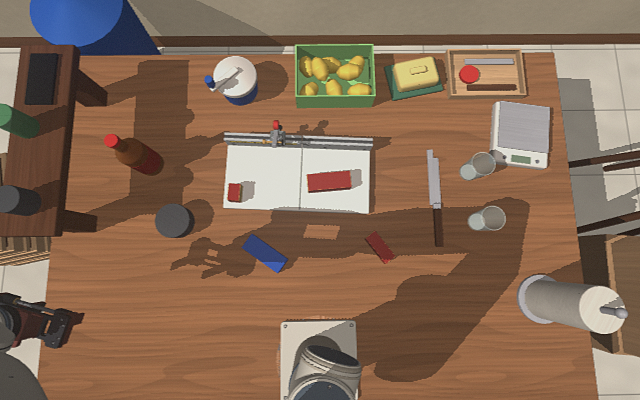

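View pics/scene0.png

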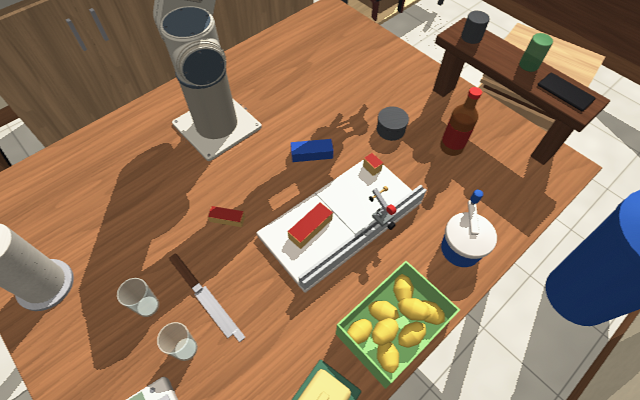

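The top view shows the board at cols 223–372, rows 145–213. The fence is at row ~140, the raised stop with its red tab is near (277,130), and the cheese on the deck is near (330,181). The decoys, blue at (265,252) and a small red piece at (380,247), lie on the counter.

```bash
cat > m.py <<'E'
from h import *
def ld(n):
    f=np.load(n+'0.npz'); return f['image'],f['P']
for n in('top','scene'):
    im,P=ld(n); X,Y,Z=P[...,0],P[...,1],P[...,2]
    hsv=cv2.cvtColor(im,cv2.COLOR_BGR2HSV); H,S,V=[hsv[...,i].astype(int) for i in range(3)]
    reg=(X>350)&(X<680)&(abs(Y-60)<330)
    ft=reg&(abs(Z-75)<5)&(S<80)
    c=cv2.connectedComponents(ft.astype(np.uint8))[1]
    k=np.bincount(c[c>0]).argmax(); m=ft
    r=cv2.minAreaRect(P[m][:,:2].astype(np.float32)); print(n,'fencetop',r,m.sum(),np.median(Z[m]))
    l=cv2.fitLine(P[m][:,:2].astype(np.float32),cv2.DIST_HUBER,0,.01,.01).ravel(); print('  line',l)
    dk=reg&(abs(Z-25)<4)&(S<50)&(V>120); r=cv2.minAreaRect(P[dk][:,:2].astype(np.float32)); print('  deck',r,dk.sum(),np.median(Z[dk]))
    red=reg&(S>120)&((H<8)|(H>172))
    cc,lab,st,ce=cv2.connectedComponentsWithStats(red.astype(np.uint8))
    for i in range(1,cc):
        if st[i,4]>8:
            q=P[lab==i]; print('  red',st[i],np.round(np.median(q,0),1),cv2.minAreaRect(q[:,:2].astype(np.float32)))
    hi=reg&(Z>85)&(Z<180)
    q=P[hi]; print('  high',hi.sum(),np.percentile(q,[2,50,98],axis=0).round(1).tolist())
E
python3 m.py
```

```text
top fencetop ((636.40869140625, 50.34077453613281), (437.9260559082031, 49.087921142578125), 83.87763977050781) 928 74.253658085246
  line [5.3127017e-02 9.9858779e-01 6.3691937e+02 3.5688683e+01]
  deck ((536.9439697265625, 55.840118408203125), (438.239990234375, 213.75437927246094), 87.126220703125) 7499 25.05303883722422
  red [274 120   5   9  44] [654.7 109.2 151.6] ((656.7450561523438, 109.23975372314453), (23.391508102416992, 11.795026779174805), 0.13955123722553253)
  red [308 171  43  21 717] [511.6 -38.3  65.3] ((512.7184448242188, -38.102394104003906), (50.59516143798828, 125.34602355957031), 4.348167419433594)
  red [228 184  12  18 188] [481.1 240.9  65.1] ((481.4210205078125, 240.52731323242188), (32.56045913696289, 48.357421875), 89.1097412109375)
  red [368 231  12   6  40] [ 353.7 -170.    30.2] ((357.7825927734375, -168.11598205566406), (32.3857536315918, 14.856502532958984), 89.03594970703125)
  high 311 [[590.5, 89.1, 85.7], [632.8, 108.8, 145.0], [668.4, 141.2, 161.8]]
scene fencetop ((641.1580810546875, 48.75238037109375), (439.4946594238281, 58.156063079833984)
[... 217 characters left out ...]
3 24.99622650290462
  red [365 153  18  15 140] [481.9 241.   64.8] ((478.3967590332031, 261.12994384765625), (49.52016067504883, 86.70991516113281), 8.211817741394043)
  red [288 203  45  39 708] [513.6 -39.7  65.2] ((512.2600708007812, -36.71778106689453), (48.41444396972656, 127.06543731689453), 4.776623249053955)
  red [387 205   9  10  70] [658.2 106.  149.5] ((653.4671020507812, 132.6555633544922), (22.060150146484375, 66.19974517822266), 8.437267303466797)
  red [234 216   8   6  25] [ 355.2 -171.5   31.1] ((356.7472839355469, -169.8226776123047), (21.658021926879883, 12.603130340576172), 89.60576629638672)
  high 514 [[594.7, 88.8, 85.7], [634.4, 106.4, 136.3], [670.8, 139.4, 160.1]]
```

{"method": "jog_arm", "body": {"commands": [[1, [0, 0, -0.4], [0, 0, -0.145]], [1, [0, 0, -0.4], [0, 0, -0.145]], [1, [0, 0, -0.4], [0, 0, 0]], [1, [0, 0, -0.4], [0, 0, 0]], [-1, [-0.235, -0.326, 0], [0, 0, 0]], [-1, [-0.235, -0.326, 0], [0, 0, 0]], [-1, [-0.235, -0.326, 0], [0, 0, 0]], [-1, [-0.235, -0.326, 0], [0, 0, 0]], [-1, [-0.235, -0.326, 0], [0, 0, 0]], [-1, [-0.235, -0.326, 0], [0, 0, 0]]]}}

```text
t: 1.1
ee_pos: [303.6, 396.4, 382.4]
orientation: [-0.081, -3.14, 0.001]
ft_force: [0.4, 1.4, -0.2]
width: 43.3
grasp_force: 0.0
```

{"method": "jog_arm", "body": {"commands": [[-1, [-0.235, -0.326, 0], [0, 0, 0]], [-1, [-0.235, -0.326, 0], [0, 0, 0]], [-1, [-0.235, -0.326, 0], [0, 0, 0]], [-1, [-0.235, -0.326, 0], [0, 0, 0]], [-1, [-0.235, -0.326, 0], [0, 0, 0]], [-1, [-0.235, -0.326, 0], [0, 0, 0]], [-1, [-0.235, -0.326, 0], [0, 0, 0]], [-1, [-0.235, -0.326, 0], [0, 0, 0]], [-1, [0, 0, 0], [0, 0, 0]]]}}

```text
t: 2.0
ee_pos: [479.0, 124.5, 382.3]
orientation: [-0.089, -3.14, 0.002]
ft_force: [0.3, 0.1, 0.3]
width: 0.6
grasp_force: 0.0
```

```bash
python3 - <<'E'
from h import *
o=get_obs(); print(o['ee_pos'],R.from_rotvec(o['orientation']).as_matrix().round(3))
d=cam('wrist'); print(np.array(d['mount']).round(2)); cv2.imwrite('pics/w1.png',d['image'])
np.savez('wrist0.npz',image=d['image'],P=cloud(d),T=d['T'],K=d['K'])
E
```

```text
[479.03887709 124.46647502 382.25051419] [[-0.998  0.056 -0.   ]
 [ 0.056  0.998 -0.001]
 [ 0.    -0.001 -1.   ]]
[[  -0.     -0.96   -0.27   72.87]
 [   1.     -0.      0.      0.2 ]
 [  -0.     -0.27    0.96 -161.17]
 [   0.      0.      0.      1.  ]]
```

View pics/w1.png

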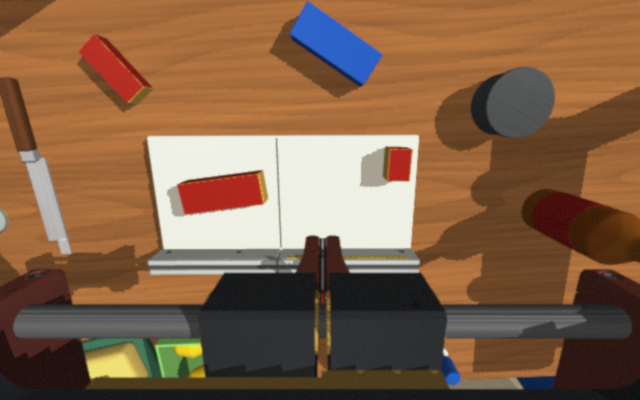

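The wrist view shows the deck at cols 150–418, rows 136–250, the groove at col 278 and the cheese at about (222,193). The fingers hide the stop at (322,250). Next I fit the board and cheese from this.

```bash
cat > b.py <<'E'
from h import *
f=np.load('wrist0.npz'); im=f['image']; d={'T':f['T'],'K':f['K']}
hsv=cv2.cvtColor(im,cv2.COLOR_BGR2HSV); H,S,V=[hsv[...,i].astype(int) for i in range(3)]
wh=((S<40)&(V>180)).astype(np.uint8); wh[260:]=0
def edge(cols=None,rows=None,rev=False,h=25):
    pts=[]
    if cols is not None:
        for u in cols:
            v=np.where(wh[:,u])[0]; pts.append(ray(d,u,(v[-1]+.5 if rev else v[0]-.5),h)[:2])
    else:
        for v in rows:
            u=np.where(wh[v])[0]; pts.append(ray(d,(u[-1]+.5 if rev else u[0]-.5),v,h)[:2])
    return np.array(pts)
fr=edge(cols=range(165,405,3)); L=edge(rows=range(145,235,3)); Rr=edge(rows=range(145,235,3),rev=True)
fit=lambda p:cv2.fitLine(p.astype(np.float32),cv2.DIST_HUBER,0,.01,.01).ravel()
a=fit(fr); yb=a[:2]*np.sign(a[1]); xb=np.array([yb[1],-yb[0]]); yaw=np.arctan2(xb[1],xb[0])
ox=np.median(fr@xb)+110; lo,hi=np.median(L@yb),np.median(Rr@yb)
print('yaw',yaw,'len',hi-lo); O=xb*ox+yb*(lo+hi)/2; print('board',O)
# fence far deck boundary
far=edge(cols=range(165,290,3),rev=True); print('fence x_b',np.median((far-O)@xb))
im3={}
for n in('top','scene','wrist'):
    g=np.load(n+'0.npz'); im=g['image']; P=g['P']; hs=cv2.cvtColor(im,cv2.COLOR_BGR2HSV).astype(int)
    B=np.stack([(P[...,:2]-O)@xb,(P[...,:2]-O)@yb,P[...,2]],-1)
    m=(hs[...,1]>110)&((hs[...,0]<8)|(hs[...,0]>172))&(abs(B[...,2]-65)<4)&(abs(B[...,1]+90)<100)&(abs(B[...,0])<90)
    r=cv2.minAreaRect(B[m][:,:2].astype(np.float32)); c=cv2.boxPoints(r); print(n,'cheese',r[0],r[1],c.round(1).tolist())
    m=(abs(B[...,0]-92)<70)&(B[...,2]>80)&(B[...,2]<185)&(abs(B[...,1]-60)<120)
    if n!='wrist':
        red=m&(hs[...,1]>120)&((hs[...,0]<8)|(hs[...,0]>172))
        print(' stop red',np.percentile(B[red],[5,50,95],axis=0).round(1).tolist())
        car=m&(abs(B[...,2]-89)<4); print(' carriage',np.percentile(B[car],[3,50,97],axis=0).round(1).tolist())
    m=(abs(B[...,0]-92)<20)&(abs(B[...,2]-75)<3)&(abs(B[...,1]+100)<90); print(' fence top x',np.percentile(B[m][:,0],[5,50,95]))
E
python3 b.py
```

```text
yaw -0.052552063 len 636.5651646155316
board [534.55185317 -42.52667798]
fence x_b 85.09973061709937
top cheese (-18.22537612915039, -23.829547882080078) (51.0145263671875, 71.1491928100586) [[-48.099998474121094, 8.199999809265137], [-39.0, -62.400001525878906], [11.600000381469727, -55.79999923706055], [2.5, 14.699999809265137]]
 stop red [[103.0, 152.2, 144.4], [112.0, 157.7, 151.6], [125.0, 163.3, 154.2]]
 carriage [[74.9, 137.0, 85.3], [104.9, 151.8, 88.6], [130.7, 179.0, 91.8]]
 fence top x [ 86.05325709 100.32465229 108.49602543]
scene cheese (-18.81463623046875, -23.087989807128906) (48.365943908691406, 71.20067596435547) [[-47.70000076293945, 8.800000190734863], [-37.900001525878906, -61.70000076293945], [10.0, -55.0], [0.20000000298023224, 15.5]]
 stop red [[105.7, 150.6, 135.6], [115.9, 154.4, 149.7], [124.3, 163.7, 155.2]]
 carriage [[73.8, 136.8, 85.4], [103.9, 153.3, 88.4], [131.4, 174.2, 91.8]]
 fence top x [ 84.72890469  97.00720305 107.74931866]
wrist cheese (-19.39227294921875, -22.758384704589844) (49.16143798828125, 71.86316680908203) [[-48.099998474121094, 10.0], [-39.5, -61.400001525878906], [9.300000190734863, -55.5], [0.699999988079071, 15.899999618530273]]
 fence top x [ 84.94417197 101.2103131  108.66295072]
```

```bash
sed -i 's/wh\[260:\]=0/wh[260:]=0; wh[:,:130]=0; wh[:,440:]=0/; s/abs(B\[...,1\]-60)<120/abs(B[...,1]-60)<80/' b.py; python3 b.py
```

```text
yaw -0.052552063 len 435.3992172457899
board [539.83526301  57.91743459]
fence x_b 85.09973061709945
top cheese (-21.723873138427734, -97.40402221679688) (51.0145263671875, 125.61747741699219) [[-55.099998474121094, -38.400001525878906], [-39.0, -163.0], [11.600000381469727, -156.39999389648438], [-4.5, -31.799999237060547]]
 stop red [[103.0, 51.6, 144.4], [112.0, 57.2, 151.6], [125.0, 62.7, 154.2]]
 carriage [[75.0, 36.4, 85.4], [104.6, 51.5, 88.6], [130.7, 79.5, 91.7]]
 fence top x [ 85.6684045   98.84992406 108.32830231]
scene cheese (-22.779438018798828, -95.98221588134766) (48.844905853271484, 127.06542205810547) [[-55.599998474121094, -36.29999923706055], [-38.400001525878906, -162.1999969482422], [10.0, -155.60000610351562], [-7.199999809265137, -29.700000762939453]]
 stop red [[105.7, 50.0, 135.6], [115.9, 53.8, 149.7], [124.3, 63.2, 155.2]]
 carriage [[73.8, 36.2, 85.4], [103.9, 52.7, 88.4], [131.4, 73.6, 91.8]]
 fence top x [ 84.50044767  96.60054351 107.6302621 ]
wrist cheese (-22.84333038330078, -96.41606140136719) (48.993648529052734, 126.32106018066406) [[-55.20000076293945, -36.900001525878906], [-39.099998474121094, -162.1999969482422], [9.5, -155.89999389648438], [-6.599999904632568, -30.600000381469727]]
 fence top x [ 84.88596011  91.43558172 107.38277215]
```

{"method": "jog_arm", "body": {"commands": [[-1, [-0.36, -0.01, 0], [0, 0, 0]], [-1, [-0.36, -0.01, 0], [0, 0, 0]], [-1, [-0.36, -0.01, 0], [0, 0, 0]], [-1, [-0.36, -0.01, 0], [0, 0, 0]], [-1, [-0.36, -0.01, 0], [0, 0, 0]], [-1, [-0.36, -0.01, 0], [0, 0, 0]], [-1, [0, 0, 0.4], [0, 0, 0]], [-1, [0, 0, 0.4], [0, 0, 0]], [-1, [0, 0, 0.4], [0, 0, 0]], [-1, [0, 0, 0.2], [0, 0, 0]]]}}

```text
t: 3.05
ee_pos: [690.1, 111.8, 238.1]
orientation: [-0.08, -3.134, 0.001]
ft_force: [-0.8, 0.6, 0.1]
width: 0.9
grasp_force: 0.0
```

```bash
python3 - <<'E'
from h import *
o=get_obs(); print(o['ee_pos'],R.from_rotvec(o['orientation']).as_matrix().round(3).tolist())
d=cam('wrist'); cv2.imwrite('pics/w2.png',d['image'])
E
```

```text
[690.13146753 111.82770578 238.06220015] [[-0.999, 0.051, -0.006], [0.051, 0.999, -0.001], [0.006, -0.001, -1.0]]
```

View pics/w2.png

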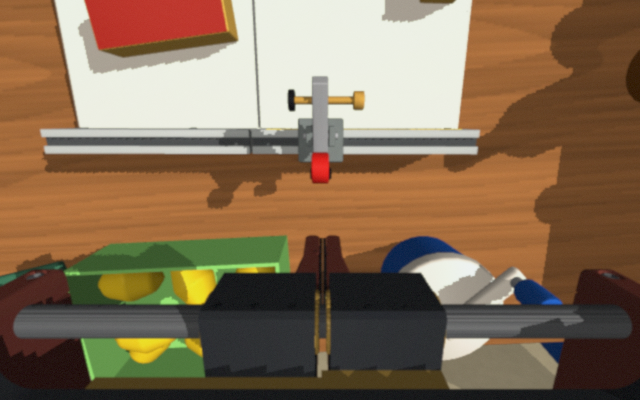

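The fingers are in line with the stop: red tab at (320,167), leg at cols 312–328. The black pad is on the −y side at col ~290. I go down behind the tab and push it forward.

{"method": "jog_arm", "body": {"commands": [[-1, [0, 0, 0.35], [0, 0, 0]], [-1, [0, 0, 0.35], [0, 0, 0]], [-1, [0, 0, 0.3], [0, 0, 0]], [-1, [0.1, 0, 0], [0, 0, 0]], [-1, [0.1, 0, 0], [0, 0, 0]], [-1, [0.1, 0, 0], [0, 0, 0]], [-1, [0.1, 0, 0], [0, 0, 0]]]}}

```text
t: 3.8
ee_pos: [653.7, 113.3, 145.7]
orientation: [0.081, 3.136, 0.002]
ft_force: [2.6, 0.2, 2.1]
width: 0.2
grasp_force: 1.1
```

{"method": "jog_arm", "body": {"commands": [[-1, [0.1, 0, 0], [0, 0, 0]], [-1, [0.1, 0, 0], [0, 0, 0]], [-1, [0.1, 0, 0], [0, 0, 0]], [-1, [0.1, 0, 0], [0, 0, 0]]]}}

```text
t: 4.2
ee_pos: [611.7, 114.6, 142.5]
orientation: [-0.082, -3.14, 0.0]
ft_force: [1.9, -0.4, 0.2]
width: 0.2
grasp_force: 0.6
```

{"method": "jog_arm", "body": {"commands": [[-1, [0, 0, -0.2], [0, 0, 0]], [-1, [0.15, 0, 0], [0, 0, 0]], [-1, [0.15, 0, 0], [0, 0, 0]], [-1, [0, 0, 0.15], [0, 0, 0]], [-1, [0, 0, 0.1], [0, 0, 0]], [-1, [0, 0, 0.1], [0, 0, 0]], [-1, [0, 0, 0.08], [0, 0, 0]]]}}

```text
t: 4.9
ee_pos: [566.2, 116.6, 114.9]
orientation: [-0.083, -3.104, 0.003]
ft_force: [-49.7, 11.3, 18.8]
width: 0.5
grasp_force: 26.4
```

{"method": "jog_arm", "body": {"commands": [[-1, [0, 0, -0.2], [0, 0, 0]], [-1, [0, 0, -0.3], [0, 0, 0]], [-1, [0, 0, -0.5], [0, 0, 0]], [-1, [0, 0, -0.5], [0, 0, 0]], [-1, [0, 0, 0], [0, 0, 0]]]}}

```text
t: 5.4
ee_pos: [586.9, 116.9, 275.6]
orientation: [0.082, 3.13, 0.003]
ft_force: [0.1, -0.8, 0.9]
width: 0.5
grasp_force: 0.0
```

```bash
python3 - <<'E'
from h import *
o=get_obs(); print(o['ee_pos'],o['ft_force'],R.from_rotvec(o['orientation']).as_matrix().round(3).tolist())
d=cam('scene'); im=d['image'][130:270,300:470]; cv2.imwrite('pics/s3.png',cv2.resize(im,None,fx=4.7,fy=4.2)[:600])
d=cam('wrist'); cv2.imwrite('pics/w3.png',d['image'])
np.savez('w3.npz',image=d['image'],P=cloud(d),T=d['T'],K=d['K'])
E
```

```text
[586.86088246 116.91205137 275.57570269] [ 0.10788707 -0.83663095  0.91338108] [[-0.999, 0.052, 0.01], [0.052, 0.999, 0.002], [-0.01, 0.002, -1.0]]
```

View pics/s3.png

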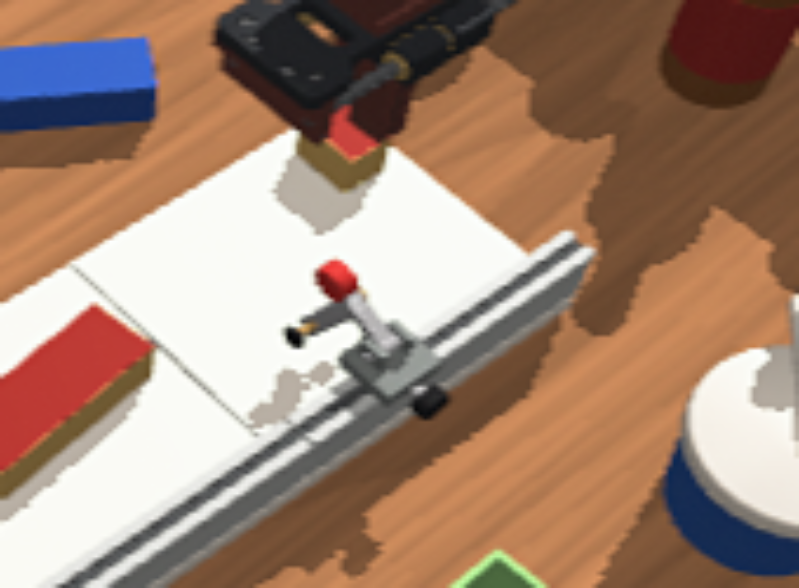

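The stop is only partly down. The red tab is at (335,280) in the crop, still raised. I measure the tab and the carriage before pressing again.

```bash
cat > st.py <<'E'
from h import *
import sys
O=np.array([542.5,57.8]); yaw=-.0525; xb=np.array([np.cos(yaw),np.sin(yaw)]); yb=np.array([-xb[1],xb[0]])
def B(P): return np.stack([(P[...,:2]-O)@xb,(P[...,:2]-O)@yb,P[...,2]],-1)
def stop(im,P,n):
    b=B(P); hs=cv2.cvtColor(im,cv2.COLOR_BGR2HSV).astype(int)
    m=(abs(b[...,0]-80)<70)&(abs(b[...,1]-57)<40)
    r=m&(b[...,2]>88)&(b[...,2]<170)&(hs[...,1]>150)&((hs[...,0]<8)|(hs[...,0]>172))
    if r.any(): print(n,'tab',r.sum(),np.percentile(b[r],[5,50,95],axis=0).round(1).tolist())
    c=m&(abs(b[...,2]-89)<3)&(hs[...,1]<60); print(n,'carr',c.sum(),np.percentile(b[c],[2,50,98],axis=0).round(1).tolist())
    f=(abs(b[...,0]-92)<20)&(abs(b[...,2]-75)<2)&(abs(b[...,1]+40)<70); 
    if f.sum()>20: print(n,'fence',np.percentile(b[f],[2,50,98],axis=0).round(1).tolist())
if __name__=='__main__':
    d=cam('scene'); stop(d['image'],cloud(d),'scene')
    d=cam('wrist'); stop(d['image'],cloud(d),'wrist'); cv2.imwrite(sys.argv[1],d['image'])
    print(get_obs()['ee_pos'])
E
python3 st.py pics/w4.png
```

```text
scene tab 56 [[34.8, 50.1, 115.8], [44.4, 54.1, 126.6], [52.2, 62.9, 131.5]]
scene carr 152 [[43.6, 35.6, 86.2], [99.2, 53.1, 88.8], [129.1, 77.3, 91.6]]
scene fence [[81.1, -107.8, 73.1], [89.7, -46.5, 74.8], [105.1, 26.2, 76.9]]
wrist tab 282 [[29.6, 54.6, 121.0], [38.1, 59.5, 128.1], [49.2, 65.4, 130.2]]
wrist carr 393 [[71.2, 38.7, 86.3], [78.9, 53.7, 88.1], [99.1, 82.2, 90.3]]
wrist fence [[82.3, -107.1, 73.1], [89.0, -41.3, 74.1], [105.4, 27.2, 75.6]]
[582.00344343 116.01978005 267.37888507]
```

View pics/w4.png

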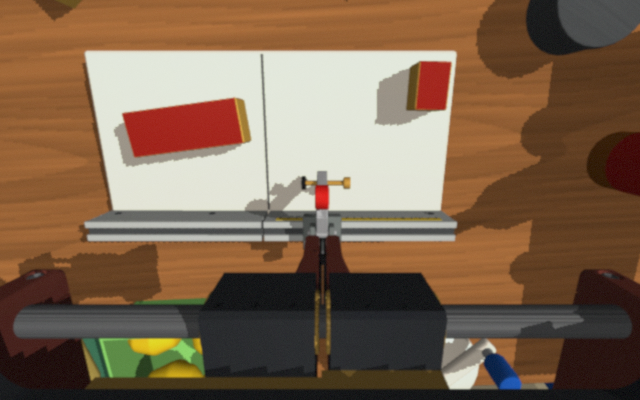

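{"method": "jog_arm", "body": {"commands": [[-1, [-0.04, 0, 0.4], [0, 0, 0]], [-1, [0, 0, 0.4], [0, 0, 0]], [-1, [0, 0, 0.35], [0, 0, 0]], [-1, [0, 0, 0.1], [0, 0, 0]], [-1, [0, 0, 0.1], [0, 0, 0]], [-1, [0, 0, 0.05], [0, 0, 0]], [-1, [0, 0, 0], [0, 0, 0]]]}}

```text
t: 6.3
ee_pos: [587.2, 116.1, 129.9]
orientation: [0.082, 3.14, 0.0]
ft_force: [-0.7, -0.3, 0.2]
width: 0.7
grasp_force: 0.0
```

{"method": "jog_arm", "body": {"commands": [[-1, [0, 0, 0.05], [0, 0, 0]], [-1, [0, 0, 0.05], [0, 0, 0]], [-1, [0, 0, 0.05], [0, 0, 0]], [-1, [0, 0, 0.02], [0, 0, 0]], [-1, [0, 0, 0], [0, 0, 0]]]}}

```text
t: 6.8
ee_pos: [586.9, 116.1, 112.4]
orientation: [-0.082, -3.14, 0.0]
ft_force: [0.1, -1.0, -0.4]
width: 0.8
grasp_force: 0.0
```

{"method": "jog_arm", "body": {"commands": [[-1, [0, 0, 0.02], [0, 0, 0]], [-1, [0, 0, 0.01], [0, 0, 0]]]}}

```text
t: 7.0
ee_pos: [586.9, 116.1, 109.6]
orientation: [-0.082, -3.14, 0.0]
ft_force: [-1.0, 0.3, 1.5]
width: 0.4
grasp_force: 0.8
```

{"method": "jog_arm", "body": {"commands": [[-1, [0, 0, 0.01], [0, 0, 0]], [-1, [0, 0, 0.01], [0, 0, 0]]]}}

```text
t: 7.2
ee_pos: [586.9, 116.1, 107.6]
orientation: [-0.082, -3.14, -0.0]
ft_force: [-1.5, -0.0, 2.2]
width: 0.4
grasp_force: 0.8
```

{"method": "jog_arm", "body": {"commands": [[-1, [0, 0, 0.01], [0, 0, 0]], [-1, [0, 0, 0.01], [0, 0, 0]]]}}

```text
t: 7.4
ee_pos: [586.9, 116.1, 106.4]
orientation: [-0.082, -3.14, 0.0]
ft_force: [-5.5, -0.5, 15.5]
width: 0.6
grasp_force: 8.1
```

{"method": "jog_arm", "body": {"commands": [[-1, [0, 0, 0.01], [0, 0, 0]], [-1, [0, 0, 0.01], [0, 0, 0]]]}}

```text
t: 7.6
ee_pos: [586.9, 116.1, 106.0]
orientation: [-0.082, -3.14, -0.0]
ft_force: [-11.2, -2.1, 30.7]
width: 0.5
grasp_force: 15.2
```

{"method": "jog_arm", "body": {"commands": [[-1, [0, 0, -0.2], [0, 0, 0]], [-1, [0, 0, -0.4], [0, 0, 0]], [-1, [0, 0, -0.4], [0, 0, 0]], [0.5, [0.28, -0.32, 0], [0, 0, 0]], [1, [0.28, -0.32, 0], [0, 0, 0]], [1, [0.28, -0.32, 0], [0, 0, 0]], [1, [0.28, -0.32, 0], [0, 0, 0]], [1, [0.28, -0.32, 0], [0, 0, 0]], [1, [0, 0, 0], [0, 0, 0]]]}}

```text
t: 8.5
ee_pos: [435.3, -38.6, 203.4]
orientation: [-0.086, -3.138, 0.001]
ft_force: [-0.1, -0.0, -0.8]
width: 44.8
grasp_force: 0.0
```

```bash
cat > c.py <<'E'
from st import *
# cheese top and pad, in board frame, from wrist + scene
for n in('wrist','scene'):
    d=cam(n); im=d['image']; b=B(cloud(d)); hs=cv2.cvtColor(im,cv2.COLOR_BGR2HSV).astype(int)
    m=(hs[...,1]>110)&((hs[...,0]<8)|(hs[...,0]>172))&(abs(b[...,2]-65)<4)&(abs(b[...,1]+80)<120)&(abs(b[...,0])<90)
    if m.sum()>30:
        r=cv2.minAreaRect(b[m][:,:2].astype(np.float32)); print(n,'cheese',m.sum(),np.round(r[0],1),np.round(r[1],1),cv2.boxPoints(r).round(1).tolist())
    p=(hs[...,2]<50)&(abs(b[...,2]-47)<12)&(abs(b[...,0]-52)<15)&(abs(b[...,1]-35)<25)
    if p.sum()>3: print(n,'pad',p.sum(),np.percentile(b[p],[5,50,95],axis=0).round(1).tolist())
    stop(im,cloud(d),n)
    cv2.imwrite(f'pics/{n}_c_{get_obs()["t"]:.1f}.png',im)
o=get_obs(); print('tcp_b',((o['ee_pos'][:2]-O)@xb).round(1),((o['ee_pos'][:2]-O)@yb).round(1),o['ee_pos'],o['t'])
E
python3 c.py
```

```text
wrist cheese 3485 [-25.8 -93.4] [ 49.9 120. ] [[-58.400001525878906, -37.20000076293945], [-42.70000076293945, -156.10000610351562], [6.699999809265137, -149.60000610351562], [-9.0, -30.700000762939453]]Traceback (most recent call last):
  File "c.py", line 10, in <module>
    stop(im,cloud(d),n)
    ~~~~^^^^^^^^^^^^^^^
  File "st.py", line 10, in stop
    c=m&(abs(b[...,2]-89)<3)&(hs[...,1]<60); print(n,'carr',c.sum(),np.percentile(b[c],[2,50,98],axis=0).round(1).tolist())
                                                                    ~~~~~~~~~~~~~^^^^^^^^^^^^^^^^^^^^^^^
    return _quantile_unchecked(
        a, q, axis, out, overwrite_input, method, keepdims, weights)
    return _ureduce(a,
                    func=_quantile_ureduce_func,
    ...<5 lines>...
                    overwrite_input=overwrite_input,
                    method=method)
    r = func(a, **kwargs)
    result = _quantile(arr,
                       quantiles=q,
    ...<2 lines>...
                       out=out,
                       weights=wgt)
    slices_having_nans = np.isnan(arr[-1, ...])
                                  ~~~^^^^^^^^^
IndexError: index -1 is out of bounds for axis 0 with size 0
```

```bash
sed -i 's/; print(n,.carr.,c.sum/\n    if c.sum()>9: print(n,"carr",c.sum/' st.py; python3 c.py | tail -5
```

```text
scene pad 10 [[52.9, 33.6, 46.2], [57.7, 35.1, 52.4], [60.4, 37.2, 54.9]]
scene tab 49 [[29.7, 49.9, 93.3], [39.8, 52.8, 105.9], [46.7, 61.8, 111.2]]
scene carr 161 [[39.1, 35.4, 86.2], [99.9, 52.1, 88.4], [128.6, 76.6, 91.6]]
scene fence [[81.2, -105.4, 73.1], [96.4, -38.2, 74.9], [105.5, 26.7, 76.8]]
tcp_b -97.7 -99.6 [439.73506252 -36.51490395 204.06940573] 8.65
```

{"method": "jog_arm", "body": {"commands": [[1, [0, 0, 0.4], [0, 0, 0]], [1, [0, 0, 0.4], [0, 0, 0]], [1, [0, 0, 0.4], [0, 0, 0]], [1, [0, 0, 0.4], [0, 0, 0]], [1, [-0.15, 0, 0], [0, 0, 0]], [1, [-0.15, 0, 0], [0, 0, 0]], [1, [0, 0, 0], [0, 0, 0]]]}}

```text
t: 9.35
ee_pos: [471.9, -37.3, 43.1]
orientation: [0.079, 3.138, -0.0]
ft_force: [-0.4, 0.5, 0.0]
width: 88.2
grasp_force: 0.0
```

{"method": "jog_arm", "body": {"commands": [[1, [-0.07, 0, 0], [0, 0, 0]], [1, [-0.07, 0, 0], [0, 0, 0]], [1, [-0.07, 0, 0], [0, 0, 0]], [1, [-0.07, 0, 0], [0, 0, 0]], [1, [-0.07, 0, 0], [0, 0, 0]], [1, [-0.07, 0, 0], [0, 0, 0]], [1, [-0.07, 0, 0], [0, 0, 0]], [1, [-0.07, 0, 0], [0, 0, 0]], [1, [-0.07, 0, 0], [0, 0, 0]], [1, [-0.07, 0, 0], [0, 0, 0]]]}}

```text
t: 10.35
ee_pos: [539.2, -41.7, 43.6]
orientation: [-0.082, -3.14, -0.0]
ft_force: [-1.0, 0.2, -0.4]
width: 87.6
grasp_force: 0.9
```

{"method": "jog_arm", "body": {"commands": [[1, [-0.03, 0, 0], [0, 0, 0]], [1, [-0.03, 0, 0], [0, 0, 0]], [1, [-0.02, 0, 0], [0, 0, 0]]]}}

```text
t: 10.65
ee_pos: [546.5, -42.0, 43.7]
orientation: [-0.082, -3.14, -0.0]
ft_force: [-3.5, -0.4, 2.2]
width: 87.4
grasp_force: 1.6
```

{"method": "jog_arm", "body": {"commands": [[1, [-0.03, 0, 0], [0, 0, 0]], [1, [-0.03, 0, 0], [0, 0, 0]], [1, [-0.01, 0, 0], [0, 0, 0]]]}}

```text
t: 10.95
ee_pos: [554.4, -42.4, 43.7]
orientation: [0.082, 3.139, -0.0]
ft_force: [-2.6, 0.0, -0.6]
width: 87.8
grasp_force: 0.9
```

{"method": "jog_arm", "body": {"commands": [[1, [-0.02, 0, 0], [0, 0, 0]], [1, [-0.01, 0, 0], [0, 0, 0]], [1, [-0.01, 0, 0], [0, 0, 0]]]}}

```text
t: 11.25
ee_pos: [557.7, -42.6, 43.6]
orientation: [0.082, 3.141, -0.0]
ft_force: [-2.9, 0.5, 0.9]
width: 88.0
grasp_force: 1.6
```

{"method": "jog_arm", "body": {"commands": [[1, [-0.01, 0, 0], [0, 0, 0]], [1, [-0.01, 0, 0], [0, 0, 0]], [1, [-0.01, 0, 0], [0, 0, 0]]]}}

```text
t: 11.55
ee_pos: [557.8, -42.6, 43.5]
orientation: [-0.082, -3.135, -0.0]
ft_force: [-13.7, 0.4, 10.6]
width: 87.8
grasp_force: 6.7
```

{"method": "jog_arm", "body": {"commands": [[1, [-0.01, 0, 0], [0, 0, 0]], [1, [-0.01, 0, 0], [0, 0, 0]]]}}

```text
t: 11.75
ee_pos: [557.8, -42.6, 43.3]
orientation: [-0.082, -3.131, -0.001]
ft_force: [-20.0, -0.0, 17.1]
width: 87.6
grasp_force: 9.8
```

```bash
python3 c.py
```

```text
wrist cheese 11017 [ 45.8 -98.3] [ 73.6 127.1] [[8.899999618530273, -34.79999923706055], [9.100000381469727, -161.89999389648438], [82.5999984741211, -161.89999389648438], [82.5, -34.79999923706055]]
scene cheese 708 [ 54.1 -98.8] [ 47.3 126.8] [[29.5, -35.79999923706055], [31.299999237060547, -162.60000610351562], [78.69999694824219, -161.89999389648438], [76.80000305175781, -35.099998474121094]]
scene pad 10 [[53.8, 32.9, 46.3], [57.3, 35.2, 52.2], [60.2, 37.1, 55.4]]
scene tab 48 [[30.8, 50.4, 92.9], [39.9, 52.8, 105.8], [46.9, 61.9, 111.3]]
scene carr 161 [[43.5, 35.9, 86.1], [100.3, 51.9, 88.6], [129.8, 77.4, 91.5]]
scene fence [[81.1, -107.8, 73.2], [92.3, -46.0, 74.8], [105.2, 26.7, 76.7]]
tcp_b 20.5 -99.4 [557.78563392 -42.55870171  43.3242863 ] 11.85
```

{"method": "jog_arm", "body": {"commands": [[1, [0.15, 0, 0], [0, 0, 0]], [1, [0, 0, -0.4], [0, 0, 0]], [1, [0, 0, -0.4], [0, 0, 0]], [-1, [-0.1, -0.33, 0], [0, 0, 0]], [-1, [-0.18, -0.33, 0], [0, 0, 0]], [-1, [-0.18, -0.32, 0], [0, 0, 0]], [-1, [0, 0, 0], [0, 0, 0]], [-1, [0, 0, 0.3], [0, 0, 0]], [-1, [0, 0, 0.3], [0, 0, 0]], [-1, [0, 0, 0.2], [0, 0, 0]]]}}

```text
t: 12.85
ee_pos: [588.2, -141.8, 42.1]
orientation: [-0.082, -3.14, -0.0]
ft_force: [0.7, -0.8, -0.4]
width: 35.7
grasp_force: 0.0
```

{"method": "jog_arm", "body": {"commands": [[-1, [0, 0, 0], [0, 0, 0]], [-1, [0, 0, 0], [0, 0, 0]]]}}

```text
t: 13.05
ee_pos: [588.8, -142.0, 43.9]
orientation: [0.081, 3.14, 0.0]
ft_force: [-0.3, -0.4, 0.4]
width: 19.5
grasp_force: 0.0
```

```bash
python3 c.py
```

```text
wrist cheese 14785 [  53.2 -112.6] [ 43.9 146.1] [[31.200000762939453, -39.599998474121094], [31.399999618530273, -185.6999969482422], [75.30000305175781, -185.60000610351562], [75.0999984741211, -39.599998474121094]]
wrist fence [[87.3, -109.4, 73.1], [100.6, -94.8, 74.1], [106.0, -80.0, 75.2]]
scene cheese 407 [  55.8 -111.7] [ 44.4 152.2] [[32.599998474121094, -35.900001525878906], [34.599998474121094, -188.10000610351562], [79.0, -187.5], [76.9000015258789, -35.29999923706055]]
scene pad 10 [[53.2, 33.3, 46.2], [57.4, 34.9, 52.2], [60.9, 38.1, 55.1]]
scene tab 49 [[29.6, 50.5, 93.2], [39.6, 52.4, 106.9], [47.2, 60.9, 111.6]]
scene carr 157 [[49.3, 35.9, 86.1], [99.5, 52.1, 88.9], [129.6, 76.7, 91.8]]
scene fence [[81.4, -106.9, 73.1], [91.0, -46.5, 74.8], [105.4, 25.6, 76.9]]
tcp_b 57.6 -197.4 [ 589.61633679 -142.34129109   45.00992288] 13.15
```

{"method": "jog_arm", "body": {"commands": [[-1, [0.055, 0, 0], [0, 0, 0]], [-1, [0, 0.06, 0], [0, 0, 0]], [-1, [0, 0.06, 0], [0, 0, 0]], [-1, [0, 0.06, 0], [0, 0, 0]], [-1, [-0.003, 0.06, 0], [0, 0, 0]], [-1, [-0.003, 0.06, 0], [0, 0, 0]], [-1, [-0.003, 0.06, 0], [0, 0, 0]], [-1, [-0.003, 0.06, 0], [0, 0, 0]], [-1, [-0.003, 0.06, 0], [0, 0, 0]]]}}

```text
t: 14.05
ee_pos: [585.9, -94.9, 43.8]
orientation: [-0.08, -3.138, 0.002]
ft_force: [-5.2, -7.4, 4.0]
width: 0.5
grasp_force: 4.3
```

{"method": "jog_arm", "body": {"commands": [[-1, [-0.003, 0.05, 0], [0, 0, 0]], [-1, [-0.002, 0.05, 0], [0, 0, 0]], [-1, [-0.002, 0.05, 0], [0, 0, 0]], [-1, [0, 0.02, 0], [0, 0, 0]]]}}

```text
t: 14.45
ee_pos: [587.1, -77.9, 43.7]
orientation: [-0.08, -3.138, 0.002]
ft_force: [-6.8, -8.1, 6.7]
width: 0.4
grasp_force: 4.7
```

```bash
python3 c.py
```

```text
wrist cheese 14275 [ 50.8 -67.9] [ 39.  146.6] [[31.299999237060547, 5.400000095367432], [31.399999618530273, -141.1999969482422], [70.4000015258789, -141.1999969482422], [70.30000305175781, 5.400000095367432]]
wrist pad 460 [[48.4, 35.0, 40.6], [54.9, 36.1, 45.7], [60.6, 37.1, 50.5]]
wrist fence [[82.1, -71.7, 73.1], [90.0, -44.0, 74.2], [105.8, -16.9, 75.3]]
scene cheese 359 [ 57.1 -71.1] [ 44.4 146.7] [[33.79999923706055, 1.899999976158142], [35.900001525878906, -144.8000030517578], [80.4000015258789, -144.1999969482422], [78.30000305175781, 2.5]]
scene pad 10 [[52.8, 34.2, 46.2], [57.0, 34.8, 50.7], [61.0, 39.0, 54.9]]
scene tab 49 [[30.1, 49.3, 93.7], [39.8, 53.3, 106.6], [47.1, 61.7, 111.2]]
scene carr 169 [[39.6, 35.5, 86.2], [100.0, 51.9, 88.8], [130.2, 76.9, 91.6]]
scene fence [[81.2, -107.8, 73.1], [97.0, -45.4, 75.1], [105.1, 27.3, 76.9]]
tcp_b 51.8 -132.9 [587.30102435 -77.65210198  43.64715779] 14.55
```

{"method": "jog_arm", "body": {"commands": [[-1, [0.012, 0, 0], [0, 0, 0]], [-1, [0, 0.05, 0], [0, 0, 0]], [-1, [0, 0.05, 0], [0, 0, 0]], [-1, [0, 0.04, 0], [0, 0, 0]], [-1, [0, 0.03, 0], [0, 0, 0]], [-1, [0, 0.02, 0], [0, 0, 0]]]}}

```text
t: 15.15
ee_pos: [588.4, -57.7, 43.6]
orientation: [-0.081, -3.14, 0.0]
ft_force: [-1.4, -3.9, 0.2]
width: 0.7
grasp_force: 1.6
```

```bash
python3 c.py|grep -v fence; ls -t pics | head -3
```

```text
wrist cheese 14397 [ 50.8 -47.5] [ 39.  147.3] [[31.100000381469727, 26.100000381469727], [31.5, -121.19999694824219], [70.5, -121.0999984741211], [70.0999984741211, 26.200000762939453]]
wrist pad 105 [[48.7, 36.4, 50.2], [52.1, 38.7, 53.2], [55.1, 41.0, 54.5]]
scene cheese 347 [ 60.7 -49.8] [ 43.  147.6] [[33.79999923706055, 22.200000762939453], [44.79999923706055, -125.0], [87.5999984741211, -121.80000305175781], [76.69999694824219, 25.299999237060547]]
scene pad 11 [[51.5, 32.8, 47.7], [57.4, 34.1, 52.0], [60.6, 37.4, 55.6]]
scene tab 48 [[29.8, 50.6, 94.7], [39.2, 53.0, 106.5], [47.3, 61.7, 110.4]]
scene carr 160 [[48.5, 35.9, 86.2], [99.8, 52.7, 88.9], [129.2, 76.5, 91.8]]
tcp_b 52.0 -112.8 [588.4617973  -57.59281848  43.64686268] 15.25
scene_c_15.2.png
wrist_c_15.2.png
scene_c_14.6.png
```

{"method": "jog_arm", "body": {"commands": [[-1, [0, 0.01, 0], [0, 0, 0]], [-1, [0, 0.01, 0], [0, 0, 0]], [-1, [0, 0.01, 0], [0, 0, 0]]]}}

```text
t: 15.55
ee_pos: [588.6, -55.3, 43.7]
orientation: [0.082, 3.14, -0.0]
ft_force: [-0.6, -3.3, -1.2]
width: 0.6
grasp_force: 1.1
```

{"method": "jog_arm", "body": {"commands": [[-1, [0, 0.005, 0], [0, 0, 0]], [-1, [0, 0.005, 0], [0, 0, 0]], [-1, [0, 0.005, 0], [0, 0, 0]]]}}

```text
t: 15.85
ee_pos: [588.6, -53.7, 43.7]
orientation: [-0.082, -3.141, -0.0]
ft_force: [-0.4, -2.6, -0.9]
width: 0.6
grasp_force: 1.1
```

{"method": "jog_arm", "body": {"commands": [[-1, [0, 0.005, 0], [0, 0, 0]], [-1, [0, 0.005, 0], [0, 0, 0]]]}}

```text
t: 16.05
ee_pos: [588.6, -52.7, 43.7]
orientation: [-0.082, -3.141, -0.0]
ft_force: [0.2, -2.3, -0.4]
width: 0.4
grasp_force: 1.1
```

{"method": "jog_arm", "body": {"commands": [[-1, [0, 0.005, 0], [0, 0, 0]], [-1, [0, 0.005, 0], [0, 0, 0]]]}}

```text
t: 16.25
ee_pos: [588.7, -51.7, 43.7]
orientation: [-0.082, -3.141, 0.0]
ft_force: [0.1, -1.3, -1.6]
width: 0.4
grasp_force: 1.0
```

{"method": "jog_arm", "body": {"commands": [[-1, [0, 0.005, 0], [0, 0, 0]], [-1, [0, 0.005, 0], [0, 0, 0]]]}}

```text
t: 16.45
ee_pos: [588.7, -50.7, 43.7]
orientation: [-0.082, -3.14, -0.0]
ft_force: [-0.3, -1.9, -0.3]
width: 0.4
grasp_force: 1.0
```

```bash
python3 c.py|grep -E 'pad|tcp|cheese'; python3 - <<'E'
import cv2,glob,os
f=max(glob.glob('pics/wrist_c_*'),key=os.path.getmtime); im=cv2.imread(f)[60:260,120:440]
cv2.imwrite('pics/v6.png',cv2.resize(im,None,fx=2.5,fy=2.5))
E
```

```text
wrist cheese 14469 [ 50.8 -40.1] [147.7  38.9] [[31.299999237060547, -114.0], [70.30000305175781, -114.0], [70.30000305175781, 33.70000076293945], [31.399999618530273, 33.70000076293945]]
wrist pad 9 [[52.1, 53.0, 48.6], [58.4, 54.3, 56.8], [59.8, 55.1, 58.6]]
scene cheese 339 [ 58.4 -43.7] [147.7  38.7] [[38.70000076293945, -117.4000015258789], [77.4000015258789, -117.5999984741211], [78.0999984741211, 30.100000381469727], [39.400001525878906, 30.200000762939453]]
tcp_b 51.9 -105.9 [588.74745816 -50.63509451  43.67229795] 16.55
```

View pics/v6.png

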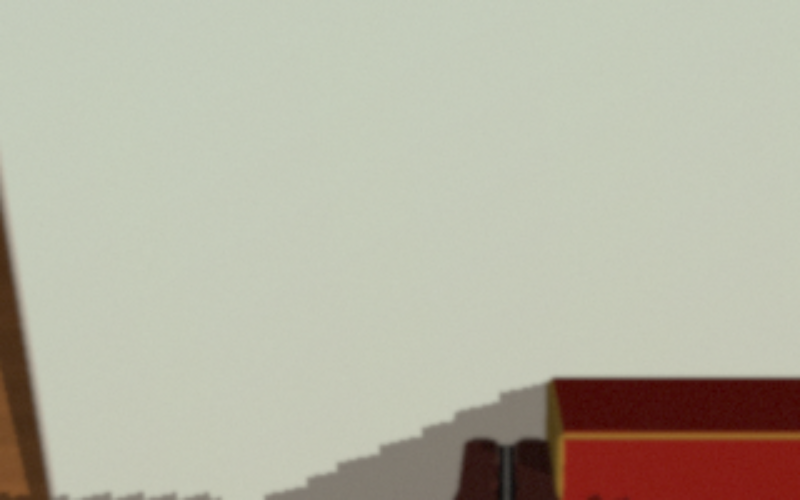

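The crop shows only the cheese's right end at (555,430), touched by the shut fingers and square to the frame. The pad is out of view, so I keep feeling for it.

{"method": "jog_arm", "body": {"commands": [[-1, [0, 0.005, 0], [0, 0, 0]], [-1, [0, 0.005, 0], [0, 0, 0]]]}}

```text
t: 16.75
ee_pos: [588.8, -49.7, 43.7]
orientation: [0.082, 3.141, -0.0]
ft_force: [-0.7, -2.0, -0.8]
width: 0.3
grasp_force: 1.0
```

{"method": "jog_arm", "body": {"commands": [[-1, [0, 0.005, 0], [0, 0, 0]], [-1, [0, 0.003, 0], [0, 0, 0]]]}}

```text
t: 16.95
ee_pos: [588.9, -48.9, 43.7]
orientation: [-0.082, -3.141, 0.0]
ft_force: [0.2, -2.3, -1.1]
width: 0.4
grasp_force: 1.0
```

{"method": "jog_arm", "body": {"commands": [[-1, [0, 0.005, 0], [0, 0, 0]], [-1, [0, 0.003, 0], [0, 0, 0]]]}}

```text
t: 17.15
ee_pos: [588.9, -48.4, 43.7]
orientation: [0.081, 3.141, -0.001]
ft_force: [-0.4, -4.7, -1.4]
width: 0.7
grasp_force: 2.6
```

{"method": "jog_arm", "body": {"commands": [[-1, [0, 0.005, 0], [0, 0, 0]], [-1, [0, 0.003, 0], [0, 0, 0]]]}}

```text
t: 17.35
ee_pos: [589.0, -48.3, 43.8]
orientation: [0.081, 3.14, -0.002]
ft_force: [0.0, -8.9, -0.0]
width: 0.5
grasp_force: 4.6
```

{"method": "jog_arm", "body": {"commands": [[-1, [0, 0, 0], [0, 0, 0]], [-1, [0, 0, 0], [0, 0, 0]], [-1, [0, -0.02, 0], [0, 0, 0]], [-1, [0, -0.15, 0], [0, 0, 0]], [-1, [0, -0.05, -0.2], [0, 0, 0]], [-0.1, [0, 0, -0.45], [0, 0, 0]], [-0.1, [0, 0, -0.45], [0, 0, 0]], [-0.1, [0, 0, -0.45], [0, 0, 0]], [-0.1, [0, 0, -0.35], [0, 0, 0]]]}}

```text
t: 18.25
ee_pos: [588.3, -70.0, 236.7]
orientation: [0.082, 3.138, 0.0]
ft_force: [0.9, 0.1, 0.2]
width: 29.3
grasp_force: 0.0
```

{"method": "jog_arm", "body": {"commands": [[-0.1, [0.03, 0.32, 0], [0, 0, 0]], [-0.1, [0.03, 0.32, 0], [0, 0, 0]], [-0.1, [0.03, 0.32, 0], [0, 0, 0]], [-0.1, [0.03, 0.32, 0], [0, 0, 0]], [-0.1, [0.03, 0.32, 0], [0, 0, 0]], [-0.1, [0.02, 0.22, 0], [0, 0, 0]], [-0.1, [0, 0, 0], [0, 0, 0]], [-0.1, [0, 0, 0], [0, 0, 0]]]}}

```text
t: 19.05
ee_pos: [580.2, 113.0, 233.6]
orientation: [-0.08, -3.14, 0.0]
ft_force: [0.4, 0.8, -0.1]
width: 39.7
grasp_force: 0.0
```

```bash
cat >> c.py <<'E'
d=cam('wrist'); hs=cv2.cvtColor(d['image'],cv2.COLOR_BGR2HSV).astype(int); b=B(cloud(d))
r=(hs[...,1]>150)&((hs[...,0]<8)|(hs[...,0]>172))&(b[...,2]>90)&(b[...,2]<170)&(abs(b[...,1]-57)<30)
v,u=np.where(r); 
if len(v):
    q=[B(ray(d,c,np.median(v),104)) for c in(u.min()-.5,u.max()+.5)]; print('tab edges',np.round(q,1).tolist(),u.min(),u.max(),v.min(),v.max())
    print('tab in tool y', [round(float((np.linalg.inv(d['T']@np.linalg.inv(np.array(d['mount'])))@np.r_[ray(d,c,np.median(v),104),1])[1]),2) for c in (u.min()-.5,u.max()+.5)])
E
python3 c.py; ls -t pics/wrist_c*|head -1
```

```text
wrist cheese 4949 [ 56.5 -29.5] [ 49.8 126.7] [[31.399999618530273, 33.79999923706055], [31.799999237060547, -92.9000015258789], [81.5999984741211, -92.80000305175781], [81.19999694824219, 33.900001525878906]]
wrist pad 35 [[48.2, 37.1, 49.6], [53.0, 38.3, 52.8], [59.1, 39.4, 54.3]]
wrist tab 320 [[25.4, 54.5, 100.9], [34.2, 60.1, 107.4], [44.5, 65.7, 109.5]]
wrist carr 994 [[71.6, 38.8, 86.3], [97.8, 59.5, 88.0], [126.0, 81.2, 89.6]]
wrist fence [[81.9, -107.8, 73.1], [88.7, -50.9, 74.0], [105.3, 27.1, 75.4]]
scene cheese 650 [ 55.1 -29.9] [ 45.  126.9] [[32.599998474121094, 33.5], [32.70000076293945, -93.4000015258789], [77.69999694824219, -93.30000305175781], [77.5999984741211, 33.5]]
scene tab 48 [[30.2, 49.9, 95.3], [39.5, 53.1, 105.9], [47.4, 61.8, 111.3]]
scene carr 165 [[44.7, 35.9, 86.2], [99.5, 52.7, 88.7], [128.4, 77.6, 91.5]]
scene fence [[81.3, -106.1, 73.1], [89.9, -40.3, 74.7], [105.3, 27.8, 76.8]]
tcp_b 34.9 56.3 [580.28791094 112.19178649 233.63564977] 19.15
tab edges [[35.4, 53.2, 104.0], [35.4, 67.4, 104.0]] 319 333 186 209
tab in tool y [-3.07, 11.13]
pics/wrist_c_19.1.png
```

The cheese is flush and square, its centre about 56 mm in x with its left end on the pad. The tab centre is +4 mm in tool y, so I correct that, descend and close gradually.

{"method": "jog_arm", "body": {"commands": [[-0.1, [0, 0.04, 0.4], [0, 0, 0]], [-0.1, [0, 0, 0.4], [0, 0, 0]], [-0.1, [0, 0, 0.4], [0, 0, 0]], [-0.1, [0, 0, 0.31], [0, 0, 0]], [-0.5, [0, 0, 0], [0, 0, 0]], [-0.6, [0, 0, 0], [0, 0, 0]], [-0.6, [0, 0, 0], [0, 0, 0]]]}}

```text
t: 19.9
ee_pos: [582.0, 117.1, 84.6]
orientation: [0.083, 3.138, 0.001]
ft_force: [0.3, -0.5, 0.9]
width: 19.6
grasp_force: 0.0
```

{"method": "jog_arm", "body": {"commands": [[-0.62, [0, 0, 0], [0, 0, 0]], [-0.64, [0, 0, 0], [0, 0, 0]], [-0.64, [0, 0, 0], [0, 0, 0]]]}}

```text
t: 20.2
ee_pos: [581.9, 116.5, 84.7]
orientation: [0.081, 3.137, -0.001]
ft_force: [0.3, -6.6, 4.3]
width: 15.7
grasp_force: 3.0
```

{"method": "jog_arm", "body": {"commands": [[-0.64, [0, -0.006, 0], [0, 0, 0]], [-0.64, [0, 0, 0], [0, 0, 0]]]}}

```text
t: 20.4
ee_pos: [581.4, 116.5, 84.0]
orientation: [0.082, 3.138, 0.0]
ft_force: [0.7, -3.8, 2.2]
width: 15.8
grasp_force: 1.8
```

{"method": "jog_arm", "body": {"commands": [[-0.64, [0, -0.008, 0], [0, 0, 0]], [-0.64, [0, 0, 0], [0, 0, 0]]]}}

```text
t: 20.6
ee_pos: [580.3, 116.2, 82.8]
orientation: [-0.082, -3.14, -0.001]
ft_force: [0.1, -1.1, -0.6]
width: 16.0
grasp_force: 0.0
```

{"method": "jog_arm", "body": {"commands": [[-0.66, [0, -0.006, 0], [0, 0, 0]], [-0.68, [0, 0, 0], [0, 0, 0]], [-0.68, [0, 0, 0], [0, 0, 0]]]}}

```text
t: 20.9
ee_pos: [580.2, 115.5, 82.5]
orientation: [-0.082, -3.14, -0.0]
ft_force: [0.9, 0.4, -0.7]
width: 14.1
grasp_force: 0.2
```

{"method": "jog_arm", "body": {"commands": [[-0.75, [0, 0, 0], [0, 0, 0]], [-0.75, [0, 0, 0], [0, 0, 0]]]}}

```text
t: 21.1
ee_pos: [580.2, 115.5, 82.5]
orientation: [-0.082, -3.14, -0.0]
ft_force: [-0.5, 1.4, -1.7]
width: 14.4
grasp_force: 30.0
```

{"method": "jog_arm", "body": {"commands": [[-0.75, [-0.002, 0, -0.05], [0, 0, 0]], [-0.75, [-0.008, 0, -0.049], [0, 0, 0]], [-0.75, [-0.03, 0, -0.095], [0, 0, 0]]]}}

```text
t: 21.4
ee_pos: [583.1, 115.3, 101.3]
orientation: [-0.082, -3.137, 0.0]
ft_force: [1.8, 4.2, -11.2]
width: 13.7
grasp_force: 30.0
```

{"method": "jog_arm", "body": {"commands": [[-0.75, [-0.048, 0, -0.088], [0, 0, 0]], [-0.75, [-0.064, 0, -0.076], [0, 0, 0]], [-0.75, [-0.078, 0, -0.062], [0, 0, 0]]]}}

```text
t: 21.7
ee_pos: [602.2, 114.2, 125.1]
orientation: [-0.082, -3.137, 0.0]
ft_force: [-4.1, 4.8, -11.5]
width: 13.8
grasp_force: 30.0
```

{"method": "jog_arm", "body": {"commands": [[-0.75, [-0.089, 0, -0.045], [0, 0, 0]], [-0.75, [-0.096, 0, -0.027], [0, 0, 0]], [-0.75, [-0.1, 0, -0.007], [0, 0, 0]], [-0.75, [-0.099, 0, 0.013], [0, 0, 0]], [-0.75, [0, 0, 0], [0, 0, 0]]]}}

```text
t: 22.2
ee_pos: [643.4, 112.1, 133.6]
orientation: [0.082, 3.139, 0.001]
ft_force: [-2.3, 1.6, 2.2]
width: 13.0
grasp_force: 30.0
```

{"method": "jog_arm", "body": {"commands": [[-0.1, [0, 0, 0], [0, 0, 0]], [-0.1, [0, 0, 0], [0, 0, 0]], [-0.1, [0, 0, 0], [0, 0, 0]], [-0.1, [0, 0, -0.2], [0, 0, 0]], [-0.1, [0, 0, -0.4], [0, 0, 0]], [-0.1, [0, 0, -0.4], [0, 0, 0]], [-0.1, [0.3, 0, 0], [0, 0, 0]], [-0.1, [0.3, 0, 0], [0, 0, 0]], [-0.1, [0, 0, 0], [0, 0, 0]]]}}

```text
t: 23.1
ee_pos: [578.8, 115.1, 231.7]
orientation: [-0.081, -3.139, 0.001]
ft_force: [0.6, -0.7, 0.0]
width: 39.4
grasp_force: 0.0
```

```bash
python3 c.py; cp "$(ls -t pics/wrist_c*|head -1)" pics/v9.png
```

```text
wrist cheese 4910 [ 57. -30.] [ 48.3 126.5] [[32.79999923706055, 33.29999923706055], [32.900001525878906, -93.30000305175781], [81.19999694824219, -93.19999694824219], [81.0999984741211, 33.29999923706055]]
wrist tab 481 [[70.4, 53.6, 146.8], [77.6, 60.2, 156.8], [89.8, 65.9, 159.0]]
wrist carr 719 [[71.3, 38.7, 86.4], [86.2, 53.2, 88.0], [110.7, 81.4, 89.8]]
wrist fence [[82.2, -107.3, 73.1], [89.7, -52.5, 74.1], [106.1, 27.8, 75.5]]
scene cheese 650 [ 55.8 -29.8] [ 45.5 128.1] [[32.29999923706055, 34.0], [33.79999923706055, -94.0999984741211], [79.19999694824219, -93.5999984741211], [77.80000305175781, 34.5]]
scene tab 66 [[76.2, 50.0, 141.2], [84.7, 53.7, 155.6], [93.6, 63.1, 160.7]]
scene carr 154 [[71.3, 36.2, 86.1], [100.2, 53.2, 88.8], [128.9, 77.2, 91.7]]
scene fence [[81.4, -107.2, 73.1], [91.7, -44.7, 74.9], [105.0, 27.6, 76.8]]
tcp_b 36.5 59.4 [582.08782821 115.19541985 231.92370949] 23.2
tab edges [[103.7, 32.2, 104.0], [103.7, 69.2, 104.0]] 295 331 193 278
tab in tool y [-27.21, 9.71]
```

View pics/v9.png

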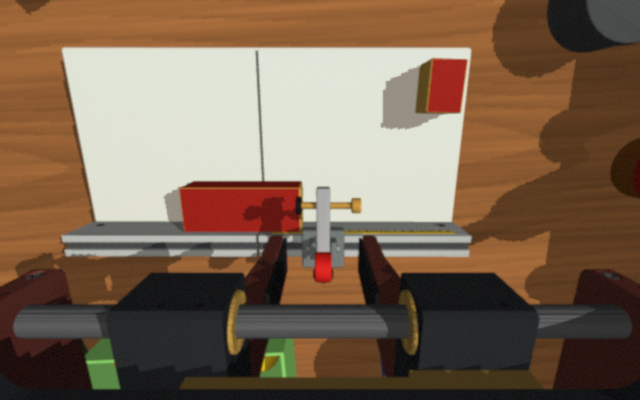

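The stop is up at about 1.5 rad, which is borderline: the tab is at (322,265), nearly over the hinge. The cheese sits flush at cols 182–302. With shut fingers at z≈150 I nudge the tab further back.

{"method": "jog_arm", "body": {"commands": [[-1, [0, 0, 0], [0, 0, 0]], [-1, [0, 0, 0], [0, 0, 0]], [-1, [0, 0, 0.3], [0, 0, 0]], [-1, [0, 0, 0.3], [0, 0, 0]], [-1, [0, 0, 0.22], [0, 0, 0]], [-1, [-0.06, 0, 0], [0, 0, 0]], [-1, [-0.06, 0, 0], [0, 0, 0]], [-1, [0, 0, 0], [0, 0, 0]]]}}

```text
t: 24.05
ee_pos: [596.1, 114.7, 150.7]
orientation: [0.082, 3.137, 0.001]
ft_force: [0.6, 1.0, 0.6]
width: 0.6
grasp_force: 0.0
```

{"method": "jog_arm", "body": {"commands": [[-1, [-0.06, 0, 0], [0, 0, 0]], [-1, [-0.06, 0, 0], [0, 0, 0]], [-1, [-0.05, 0, 0], [0, 0, 0]]]}}

```text
t: 24.35
ee_pos: [611.1, 113.8, 150.0]
orientation: [-0.082, -3.14, -0.0]
ft_force: [-3.8, 0.2, 2.7]
width: 0.7
grasp_force: 1.6
```

{"method": "jog_arm", "body": {"commands": [[-1, [-0.05, 0, 0], [0, 0, 0]], [-1, [-0.04, 0, 0], [0, 0, 0]], [-1, [0, 0, 0], [0, 0, 0]]]}}

```text
t: 24.65
ee_pos: [620.4, 113.2, 149.4]
orientation: [0.082, 3.14, 0.0]
ft_force: [-0.7, 1.5, 0.0]
width: 0.8
grasp_force: 0.3
```

{"method": "jog_arm", "body": {"commands": [[-1, [0, 0, -0.3], [0, 0, 0]], [-1, [0, 0, -0.4], [0, 0, 0]], [-1, [0.1, 0, -0.4], [0, 0, 0]], [-1, [0.3, 0, 0], [0, 0, 0]], [-1, [0.3, 0, 0], [0, 0, 0]], [-1, [0, 0, 0], [0, 0, 0]], [-1, [0, 0, 0], [0, 0, 0]]]}}

```text
t: 25.35
ee_pos: [550.2, 117.0, 259.7]
orientation: [0.081, 3.139, 0.0]
ft_force: [-0.7, 0.1, 0.0]
width: 1.0
grasp_force: 0.0
```

```bash
python3 c.py
```

```text
wrist cheese 4030 [ 56.9 -30.1] [125.8  49.3] [[32.099998474121094, -92.9000015258789], [81.4000015258789, -93.0], [81.69999694824219, 32.79999923706055], [32.400001525878906, 32.900001525878906]]
wrist tab 7 [[35.8, 36.3, 133.4], [36.5, 36.6, 138.8], [42.1, 37.6, 143.0]]
wrist fence [[82.0, -107.0, 73.1], [89.6, -40.7, 74.1], [105.4, 27.5, 75.5]]
scene cheese 648 [ 54.7 -29.6] [126.9  46.1] [[31.200000762939453, -92.9000015258789], [77.30000305175781, -93.30000305175781], [78.19999694824219, 33.70000076293945], [32.099998474121094, 34.0]]
scene tab 66 [[88.1, 49.8, 141.4], [97.7, 53.1, 155.0], [105.9, 63.0, 160.1]]
scene carr 146 [[71.3, 35.7, 86.1], [100.2, 55.4, 88.5], [127.2, 77.2, 91.6]]
scene fence [[81.2, -108.3, 73.1], [95.4, -45.6, 74.9], [105.3, 27.0, 76.8]]
tcp_b 5.3 59.6 [550.96316421 116.99666449 259.41024347] 25.45
tab edges [[49.9, 32.8, 104.0], [49.9, 36.0, 104.0]] 297 299 229 241
tab in tool y [-26.84, -23.66]
```

```bash
python3 -c "
from workcell import close_job; print(close_job())"
```

```text
the job is handed in; nothing more can be done
None
```

The job is handed in, with no verdict shown yet: by the last camera check the stop is up at about 1.8 rad and the cheese lies flush on the fence where the pad gauged it, the carriage and cheese showing no visible shift, though one mis-aimed press on the tab reached about 50 N.

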